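Arm the confetti-drop controller and hold its selector

ROBOT

A 7-joint arm with a two-finger parallel gripper is mounted at the origin on the work surface. World frame = base frame: x ahead of the robot, y to its left, z up, the work surface at z = 0. Lengths are in m, angles in rad, forces in N, time in s.
With the tool pointing down it reaches from about 0.4 to 0.85 m from the base axis. Payload 10.4 kg.
Tool frame: the origin (TCP) lies at the very end of the fingers, on their centre line; the grasp point (between the pads) lies r.pinch_z behind it (r.pinch_z is the distance from the TCP to the grasp point, in m); z points along the fingers, x is the direction in which the jaws open and shut, and the axes are right-handed (so a half turn about z gives the same grasp; the last joint's range is limited). The gripper opens to 87 mm and grips with 3 to 60 N. Pads are 19 mm wide; open, the fingers measure 117 mm over their backs; the gripper's body (75 mm by 190 mm) begins 51 mm behind the grasp point.
Start: joints at [1.296, 0.332, -0.065, 1.46, 0.022, 1.35, -0.088], TCP at [0.156, -0.605, 0.223] pointing down, gripper open.
Joint ranges: [-2.6, 2.6], [-0.5, 2.12], [-1.47, 1.34], [0.16, 2.42], [-1.27, 4.41], [0.06, 2.06], [-2.6, 2.6]. Speed limits (rad/s): [2.22, 2.22, 2.79, 2.79, 3.14, 3.14, 3.14].

INTERFACE

Orientations are given as a unit quaternion [x, y, z, w].
In Python, from bench import r gives the robot as it stands.
- The arm moves only by the tool carry_out, never from a script. Its argument "increments" is text: rows parted by semicolons, each of 7 numbers parted by spaces: the turn, a rotation vector about the tool's x, y, z in degrees, then the shift along the tool's x, y, z in m, then the finger opening in m, from 0 to 0.087. A call has exactly 5 rows; each row is the pose to reach, as a shift and turn from the pose measured when the call began, along the tool's axes at that moment; what a row does not reach only later rows make up. A row lasts 1/8 s, in which the tool goes at most 62.5 mm and 10.7 degrees, less where a joint would pass 70% of its speed; a pose out of reach is approached as far as the arm can. A call with a gripper value outside its range is refused whole. The fingers move at their own pace and stop on an object; "squeeze" is the grip in N (left out, the last holds). Time passes only in rows, so rows that repeat a pose let the fingers close, or fill a call up. It gives the time, the measured TCP pose, the force and the opening at its end, in the units of the state.
- r.read_state(): the state, without advancing time (a new reading comes with each control period).
- r.camera(name): name is "scene" or "top" or "wrist"; returns (picture, depth): 420x560x3 uint8, blue, green, red; 420x560 float32, m along the optical axis (not along the pixel's ray), 0 where there is no reading.
- r.camera_model(name): a dict with "K" (3x3 intrinsics, pixels), "extrinsics" (4x4, takes a point from camera to world coordinates). Camera axes: x right, y down, z forward; pixel columns grow to the right and rows downward; lengths in m; the calibration is good to about 2 mm. The wrist camera is an equidistant fisheye: a pixel r from the principal point sees the ray r / f radians off the axis. A picture is of the moment at which its call begins: read the wrist's pose just before it. camera_model takes no time and is no camera call; for the wrist camera it gives the pose at the moment of the call.
- r.close_job(): hands the job in, once; it reports no verdict.
The state is a dict: "time": time; "joint_positions": joint angles; "joint_vel": joint speeds; "joint_torque": joint torques, N m; "ee_pos": TCP position; "eef_rot": TCP orientation; "ft_force": force on the tool from outside, world axes, zero at the start; "torque": the same for the moment, N m; "width": finger opening in m.
Only numpy, scipy, OpenCV 4.12 (cv2) and the standard library are available. Lean on these libraries where they do the work, as an engineer would, in place of code of your own. Each camera call takes 0.05 s, during which the arm holds its last target.

TASK

Ready the confetti-drop controller: pull the orange handle of the sprung arming slide out until its pointer stands in the green band, keep it there for about a second without ever going well into the red, then let the slide spring back fully home. Then turn the black spring-return dial clockwise past its first two clicks to the third one (three green dots), never on to the red mark, and finish while still holding it there with the gripper against its spring. Leave everything else on the cart where it is.

Things in the scene. Friction and masses are not known exactly. Their poses are not given: they have to be found in the camera images.
- arming_gauge: blue sprung gauge fixed to the cart. Origin on the cart top under the centre of the orange handle when the slide is home. Dark foot plate 205 (x) x 90 (y) x 12 mm, from x = -90 to +115 mm; blue housing 60 mm high from x = +50 to +115 mm. The slide is pulled towards the gauge's -x (roughly towards the robot). A scale strip lies on the foot at y = +21 to +41 mm: white from x = 0 to -32 mm, green from -32 to -48 mm, red beyond
- arming_slide (a joint): how far the slide is pulled out, m: 0 home, 0.040 mid green band (0.032 to 0.048), red from there to the stop at 0.070; well into the red means beyond 0.055. Spring about 2 N at home, 6 N at 0.040; it runs home by itself when let go
- slide_grip (a point): grip point in the orange upright handle of the slide, 70 mm above the cart; moves with the slide. The handle is 18 x 18 mm, from 22 to 88 mm above the cart, on a steel tongue 30 mm wide whose top is 29 mm above the cart and which runs back into the housing; a thin red pointer at the handle points to the scale strip
- selector: blue box 170 (x) x 140 (y) x 50 mm fixed to the cart, origin on the cart top under the dial's axis. Marks on its top: one larger white dot where the pointer rests (30 degrees anticlockwise from the box's +x), then every 0.35 rad clockwise: one small white dot, two white dots, three green dots, and a red bar
- dial (a joint): dial angle, rad, growing clockwise from above: 0 at rest, clicks at 0.35, 0.70 and 1.05 (the third, three green dots), red mark at 1.40, stop at 1.50. Return torque about 0.05 Nm at rest, 0.11 Nm at the third click, with a ripple of 0.025 Nm for the clicks: it always turns back to 0 when let go
- dial_grip (a point): point on the dial's vertical axis, 78 mm above the cart, inside the black bar of the dial; its x axis runs along the bar towards the pointer end. The bar is 14 mm thick, 76 mm long (34 mm behind the axis, 42 mm ahead), from 54 to 90 mm above the cart, with a white line on top towards the pointer end; below it a black disc of 34 mm radius whose top is 55 mm above the cart
- dial_tip (a point): pointer end of the bar, at the end of the white line: 42 mm from the axis, 90 mm above the cart
- tape_core: blue plastic gaffer tape core, a ring 84 mm across and 50 mm high, standing on its rim face; bystander; origin at the centre of its underside
- headphone_hanger: chrome headphone hanger, 100 mm round foot, 12 mm post, 214 mm high with a crossbar along its y; bystander; origin at the centre of its underside
- spare_knob0: loose black bakelite knob, 32 mm across, 19 mm high; bystander; origin at the centre of its underside
- spare_knob1: loose black bakelite knob, 32 mm across, 19 mm high; bystander; origin at the centre of its underside
- spare_knob2: loose black bakelite knob, 32 mm across, 19 mm high; bystander; origin at the centre of its underside
- jack_plug: brass jack plug lying along its x, 72 mm long, 13 mm thick; bystander; origin at the centre of its underside

How it is judged:
On the way, in this order (a step that is already met when the one before it is completed fails the run):
1. arming slide kept in the green band for half a second, dial still at rest (value of joint arming_slide between 0.031 and 0.049 m and value of joint dial below 0.15 rad), for 0.5 s.
2. arming slide back home, dial still at rest (value of joint arming_slide below 0.005 m and value of joint dial below 0.15 rad), for 0.2 s.
3. dial at the third click (value of joint dial between 0.91 and 1.19 rad), for 0.3 s.
At the end, for the whole second after the job is handed in: the dial stands at its third click (1.05 +- 0.14 rad), held by the gripper's fingers (contact above 0.5 N), the arming slide is home (within 5 mm), and every bystander is within 20 mm of where it began (all of step 3 and value of joint arming_slide below 0.005 m and contact force between the fingers and selector above 0.5 N and distance of each of tape_core, headphone_hanger, spare_knob0, spare_knob1, spare_knob2, jack_plug from where it was at the start of the episode below 0.02 m); the arm keeps its last pose, push and grip.
It fails at once if arming slide pulled well into the red (beyond 55 mm) (value of joint arming_slide above 0.055 m).
It fails at once if dial turned on towards the red mark (beyond 1.28 rad) (value of joint dial above 1.28 rad).
It fails at once if a bystander knocked away or over (distance of any of tape_core, headphone_hanger, spare_knob0, spare_knob1, spare_knob2, jack_plug from where it was at the start of the episode above 0.03 m or angle between any of tape_core, headphone_hanger, spare_knob0, spare_knob1, spare_knob2, jack_plug's own z axis and vertical above 0.5 rad).
It also fails if it takes over 48 s, if anything falls off the work surface, if the arm or the gripper's body presses on something with over 40 N, if the wrist force passes 120 N, or if a joint passes its speed limit or range.

## Working session

There is one attempt and no reset: what is moved stays moved. The work goes in short steps, Python scripts to look and compute and a tool call to move; the robot and the scene stay as the last step left them, time stands still between calls to the robot, and variables do not carry over. Pictures are saved under pics/ and viewed, and the job is handed in when it is done.

Besides the shell and the picture viewer there is one more tool, called by a JSON object that holds its "op" and its "data". carry_out: Moves the arm, as the interface text tells. Its arguments: {"type":"object","properties":{"increments":{"type":"string"},"squeeze":{"type":"number"}},"required":["increments"]}

```bash
mkdir -p pics; python3 - <<'E'
from bench import r
import cv2, numpy as np
for n in ["scene","top"]:
    p,d=r.camera(n); cv2.imwrite(f"pics/{n}0.png",p); np.save(f"{n}_d.npy",d)
    m=r.camera_model(n); print(n,np.round(m["K"],1).tolist(),np.round(m["extrinsics"],3).tolist())
s=r.read_state(); print(s); print(r.pinch_z)
E
```

```text
scene [[438.4, 0.0, 276.7], [0.0, 438.4, 214.8], [0.0, 0.0, 1.0]] [[0.368, 0.625, -0.688, 1.336], [0.93, -0.249, 0.272, -0.313], [-0.001, -0.74, -0.673, 0.825], [0.0, 0.0, 0.0, 1.0]]
top [[542.0, 0.0, 284.1], [0.0, 542.0, 222.5], [0.0, 0.0, 1.0]] [[0.026, -0.998, 0.056, 0.476], [-1.0, -0.027, -0.013, 0.009], [0.015, -0.055, -0.998, 1.531], [0.0, 0.0, 0.0, 1.0]]
{'time': 0.1, 'joint_positions': array([ 1.29638482,  0.33277357, -0.06470333,  1.46082841,  0.02161956,
        1.34988257, -0.08850942]), 'joint_vel': array([-0.00071412, -0.00131035, -0.00203466, -0.00242396, -0.00039468,
       -0.00106281, -0.00054308]), 'joint_torque': array([ 1.10793251e-03, -6.24549150e+01,  2.43635208e-02, -3.90718961e+01,
       -6.14911783e-02,  3.66338412e-02,  1.16138895e-04]), 'ee_pos': array([ 0.15563618, -0.60497476,  0.22186924]), 'eef_rot': array([ 7.90308296e-01, -6.12709099e-01, -4.93447227e-04, -3.37637929e-04]), 'ft_force': array([ 0.13674364,  0.20915332, -0.50991718]), 'torque': array([ 0.01690729, -0.024263  , -0.02661489]), 'width': 0.0867586549151282}
0.0187
```

View pics/top0.png

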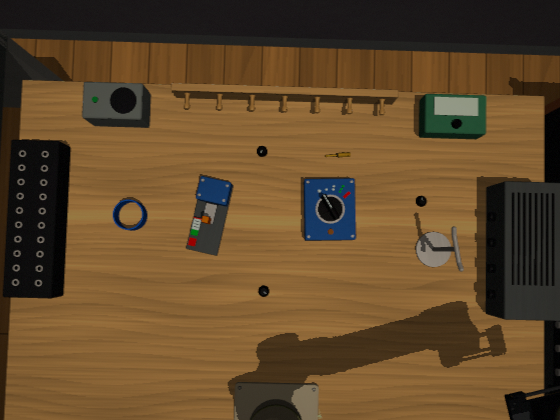

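View pics/scene0.png

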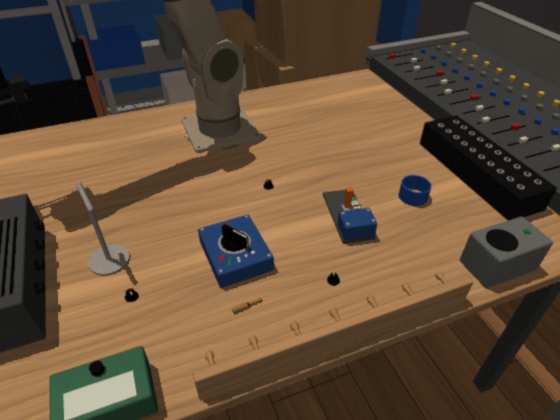

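The top view shows the gauge at about (208,215) with its orange handle at (206,219). The selector is at (330,209), the hanger at (435,248), and the knobs at (262,151), (264,291) and (421,201). The tape core is at (130,214) and the jack plug at (338,155). Next I'll zoom in and measure.

```bash
cat > h.py <<'E'
from bench import r
import cv2, numpy as np
def ray(n,uv,z=None):
    m=r.camera_model(n);K=np.array(m["K"]);E=np.array(m["extrinsics"])
    d=E[:3,:3]@np.linalg.solve(K,[uv[0],uv[1],1.]);o=E[:3,3]
    return o+d*(z-o[2])/d[2] if z is not None else (o,d)
def proj(n,P):
    m=r.camera_model(n);K=np.array(m["K"]);E=np.array(m["extrinsics"])
    c=E[:3,:3].T@(np.array(P)-E[:3,3]);q=K@c;return q[:2]/q[2]
E
python3 - <<'E'
from h import *
p=cv2.imread("pics/top0.png")
a=cv2.resize(p[165:265,175:245],None,fx=5.5,fy=5.5,interpolation=cv2.INTER_CUBIC)
b=cv2.resize(p[165:265,295:365],None,fx=5.5,fy=5.5,interpolation=cv2.INTER_CUBIC)
cv2.imwrite("pics/zoomtop.png",np.hstack([a,b]))
p=cv2.imread("pics/scene0.png")
a=cv2.resize(p[180:250,315:385],None,fx=5.5,fy=5.5,interpolation=cv2.INTER_CUBIC)
b=cv2.resize(p[215:285,195:275],None,fx=5,fy=5.5,interpolation=cv2.INTER_CUBIC)
cv2.imwrite("pics/zoomsc.png",np.hstack([a,b]))
E
```

```text
(no output)
```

View pics/zoomtop.png

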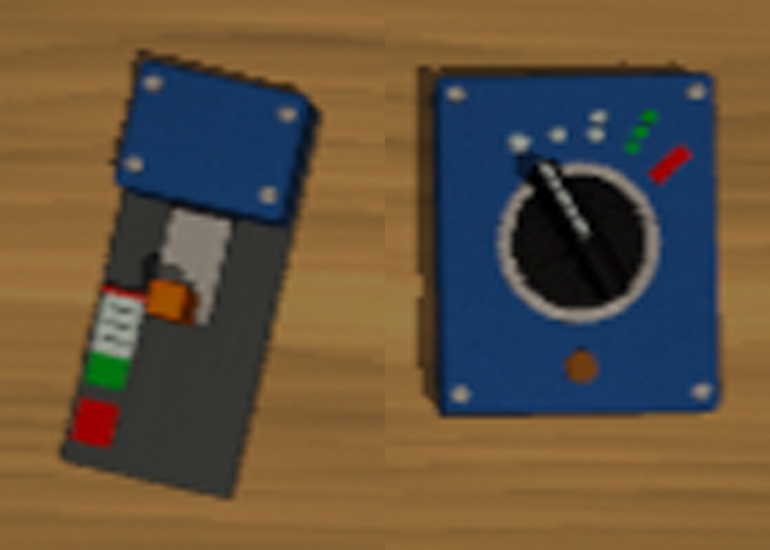

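View pics/zoomsc.png

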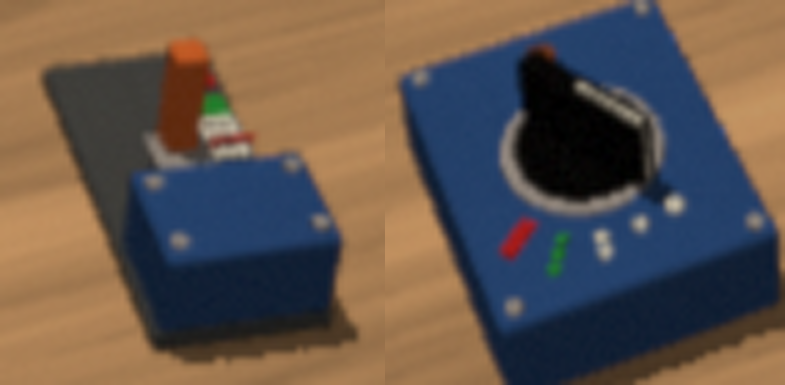

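```bash
python3 - <<'E'
from h import *
p=cv2.imread("pics/top0.png");d=np.load("top_d.npy");hsv=cv2.cvtColor(p,cv2.COLOR_BGR2HSV)
U=8
big=cv2.resize(p,None,fx=U,fy=U,interpolation=cv2.INTER_CUBIC);hb=cv2.cvtColor(big,cv2.COLOR_BGR2HSV)
def uv(q): return (np.array(q)+.5)/U-.5
def big_c(mask,x0,y0,x1,y1):
    m=np.zeros_like(mask);m[y0*U:y1*U,x0*U:x1*U]=mask[y0*U:y1*U,x0*U:x1*U]
    cs,_=cv2.findContours(m,cv2.RETR_EXTERNAL,cv2.CHAIN_APPROX_NONE);return max(cs,key=cv2.contourArea)
blue=cv2.inRange(hb,(100,120,75),(120,255,255))
for name,box,z in [("gauge",(175,165,245,265),.06),("selector",(295,165,365,265),.05)]:
    c=big_c(blue,*box);rc=cv2.minAreaRect(c);bx=uv(cv2.boxPoints(rc))
    P=np.array([ray("top",q,z)[:2] for q in bx]);print(name,np.round(P,4).tolist(),"ctr",P.mean(0).round(4),"sides",[round(float(np.linalg.norm(P[i]-P[i-1])),4) for i in range(4)],
      "angs",[round(float(np.degrees(np.arctan2(*(P[i]-P[i-1])[::-1]))),1) for i in range(4)])
org=cv2.inRange(hb,(5,180,150),(18,255,255))
c=big_c(org,195,205,220,230);rc=cv2.minAreaRect(c);print("orange bright",uv(rc[0]),np.array(rc[1])/U,rc[2]); 
for q in uv(cv2.boxPoints(rc)): print(ray("top",q,.088).round(4))
q=uv(rc[0]);print("handle",ray("top",q,.088).round(4)); 
E=r.camera_model("top")["extrinsics"];K=r.camera_model("top")["K"]
def dp(u,v):
    z=d[int(round(v)),int(round(u))];return (E@np.append(np.linalg.solve(K,[u,v,1])*z,1))[:3].round(4)
print(dp(*q),dp(330,200),dp(330,209),dp(312,195),dp(214,190),dp(210,240))
# green and red patch on strip
for nm,lo,hi,box in [("green",(50,150,60),(75,255,255),(185,225,205,240)),("red",(0,180,80),(5,255,255),(185,232,205,250))]:
    c=big_c(cv2.inRange(hb,lo,hi),*box);rc=cv2.minAreaRect(c);print(nm,ray("top",uv(rc[0]),.0125).round(4),np.array(rc[1])/U)
# dial white line
w=cv2.inRange(hb,(0,0,110),(180,70,255));c=big_c(w,322,193,333,209);rc=cv2.minAreaRect(c);print("line",[ray("top",a,.09).round(4).tolist() for a in uv(cv2.boxPoints(rc))])
# disc ring
E
```

```text
gauge [[0.6177, 0.2324], [0.6794, 0.2209], [0.6631, 0.1384], [0.6015, 0.1502]] ctr [0.6404 0.1855] sides [0.0839, 0.0628, 0.0841, 0.0628] angs [78.8, -10.6, -101.1, 169.2]
selector [[0.6795, -0.0629], [0.6854, -0.2], [0.518, -0.2056], [0.5124, -0.0694]] ctr [ 0.5988 -0.1345] sides [0.1672, 0.1372, 0.1674, 0.1363] angs [2.2, -87.5, -178.1, 92.4]
orange bright [204.65618896 218.94293213] [5.37974215 5.4638834 ] 14.620875358581543
[0.5542 0.2103 0.088 ]
[0.5683 0.2071 0.088 ]
[0.5651 0.1932 0.088 ]
[0.5509 0.1963 0.088 ]
handle [0.5596 0.2017 0.088 ]
[0.5598 0.2022 0.0847] [ 0.6193 -0.1308  0.0907] [ 0.5956 -0.1318  0.0856] [ 0.6357 -0.085   0.0501] [0.6401 0.1821 0.0662] [0.5055 0.1948 0.0129]
green [0.5262 0.2407 0.0125] [7.8614645  5.95691586]
red [0.5003 0.2456 0.0125] [7.76869678 8.37400436]
line [[0.6351, -0.1227, 0.09], [0.6355, -0.137, 0.09], [0.6301, -0.1372, 0.09], [0.6297, -0.1228, 0.09]]
```

```bash
cat >> h.py <<'E'
from scipy.spatial.transform import Rotation as R
# tool pointing down with tool x at world angle a (deg)
def down(a): 
    a=np.radians(a);x=np.array([np.cos(a),np.sin(a),0]);z=np.array([0,0,-1.]);return R.from_matrix(np.c_[x,np.cross(z,x),z])
def rows(targets):
    s=r.read_state();R0=R.from_quat(s["eef_rot"]);p0=np.array(s["ee_pos"])
    for p,a in targets:
        rv=(R0.inv()*down(a)).as_rotvec(degrees=True);t=R0.inv().apply(np.array(p)-p0)
        print(" ".join(f"{v:.1f}" for v in rv)," ".join(f"{v:.4f}" for v in t))
def st():
    s=r.read_state();Rm=R.from_quat(s["eef_rot"]).as_matrix()
    print("t",round(s["time"],2),"p",np.round(s["ee_pos"],4),"xang",round(np.degrees(np.arctan2(Rm[1,0],Rm[0,0])),2),"tilt",np.round(Rm[:2,2],4),"F",np.round(s["ft_force"],1),"M",np.round(s["torque"],2),"w",round(s["width"],4),"q",np.round(s["joint_positions"],2))
E
python3 - <<'E'
from h import *
for n,u,v,z in [("knob",262,151,.01),("knob",264,291,.01),("knob",421,201,.01),("hangerfoot",433,250,.005),("bar",458,248,.2),("tape",130,214,.05),("plug",338,155,.01),("dial",330.6,209.2,.055)]:
    print(n,ray("top",(u,v),z).round(3))
# handle top in the scene view
for P in [[.5595,.2014,.088],[.5988,-.1345,.09],[.5988+.042*np.cos(np.radians(32)),-.1345+.042*np.sin(np.radians(32)),.09]]:
    print(P,"scene",proj("scene",P).round(1),"top",proj("top",P).round(1))
p=cv2.imread("pics/top0.png");g=cv2.resize(p[165:265,295:365],None,fx=8,fy=8,interpolation=cv2.INTER_CUBIC);h=cv2.cvtColor(g,cv2.COLOR_BGR2HSV)
m=cv2.inRange(h,(100,120,75),(120,255,255))
cs,hi=cv2.findContours(m,cv2.RETR_CCOMP,cv2.CHAIN_APPROX_NONE)
for c,k in zip(cs,hi[0]):
    if k[3]>=0 and cv2.contourArea(c)>8000:
        e=cv2.fitEllipse(c); q=(np.array(e[0])+.5)/8-.5+[295,165]; print("ring ell",q,np.array(e[1])/8,ray("top",q,.052).round(4))
# dots
w=cv2.inRange(h,(0,0,110),(180,90,255))
nn,l,s,ce=cv2.connectedComponentsWithStats(w)
for i in range(1,nn):
    if s[i,4]>20: print(s[i,4],ray("top",(ce[i]+.5)/8-.5+[295,165],.05).round(4))
rows([((.45,-.2,.34),0)])
E
```

```text
knob [0.761 0.057 0.01 ]
knob [0.367 0.04  0.01 ]
knob [ 0.632 -0.396  0.01 ]
hangerfoot [ 0.494 -0.433  0.005]
bar [ 0.498 -0.438  0.2  ]
tape [0.57 0.41 0.05]
plug [ 0.756 -0.159  0.01 ]
dial [ 0.598 -0.136  0.055]
[0.5595, 0.2014, 0.088] scene [349.1 189.2] top [204.8 219. ]
[0.5988, -0.1345, 0.09] scene [233.  230.8] top [331.2 207.7]
[np.float64(0.6344180200385698), np.float64(-0.1122433909022054), 0.09] scene [246.6 238.2] top [323.2 194.2]
ring ell [328.96922302 207.36166   ] [28.90067291 35.14707184] [ 0.6028 -0.1322  0.052 ]
246 [ 0.6765 -0.1922  0.05  ]
223 [ 0.6727 -0.0711  0.05  ]
297 [ 0.6631 -0.143   0.05  ]
361 [ 0.6532 -0.1233  0.05  ]
363 [ 0.6541 -0.1418  0.05  ]
542 [ 0.6491 -0.1039  0.05  ]
8843 [ 0.5955 -0.1369  0.05  ]
159 [ 0.6351 -0.1185  0.05  ]
68 [ 0.6287 -0.1225  0.05  ]
178 [ 0.6218 -0.127   0.05  ]
67 [ 0.6152 -0.1311  0.05  ]
176 [ 0.6082 -0.1355  0.05  ]
65 [ 0.5769 -0.205   0.05  ]
448 [ 0.5275 -0.1976  0.05  ]
503 [ 0.5223 -0.0775  0.05  ]
-0.0 0.1 -75.6 -0.3190 -0.3860 -0.1178
```

{"op": "carry_out", "data": {"increments": "0 0 -8 -0.03 -0.035 -0.04 0.087; 0 0 -16 -0.065 -0.075 -0.08 0.087; 0 0 -24 -0.1 -0.115 -0.118 0.087; 0 0 -32 -0.135 -0.16 -0.118 0.087; 0 0 -40 -0.165 -0.2 -0.118 0.087", "squeeze": 40}}

```text
time: 0.72
ee_pos: [0.3097, -0.3934, 0.3407]
eef_rot: [0.953, -0.303, 0.0, -0.0]
ft_force: [0.1, -0.7, 0.1]
width: 0.087
```

```bash
python3 - <<'E'
from h import *
st(); rows([((.45,-.18,.34),0),((.559,.2013,.25),79)])
E
```

```text
t 0.72 p [ 0.3097 -0.3934  0.3407] xang -35.24 tilt [0.0003 0.0003] F [ 0.1 -0.7  0.1] M [-0.05 -0.07 -0.02] w 0.087 q [ 1.1   0.03 -0.3   1.57  0.01  1.54  0.19]
-0.0 -0.0 -35.2 -0.0085 -0.2553 0.0008
-0.0 -0.0 -114.2 -0.1395 -0.6295 0.0909
```

{"op": "carry_out", "data": {"increments": "0 0 -9 -0.01 -0.055 0 0.087; 0 0 -19 -0.015 -0.11 0 0.087; 0 0 -29 -0.02 -0.165 0 0.087; 0 0 -39 -0.025 -0.22 0 0.087; 0 0 -49 -0.03 -0.275 0 0.087"}}

```text
time: 1.35
ee_pos: [0.4443, -0.1498, 0.3406]
eef_rot: [0.992, 0.123, 0.0, 0.0]
ft_force: [1.2, -0.2, -0.3]
width: 0.0867
```

```bash
python3 - <<'E'
from h import *
st(); rows([((.559,.2013,.22),79)])
E
```

```text
t 1.35 p [ 0.4443 -0.1498  0.3406] xang 14.08 tilt [ 0.0001 -0.    ] F [ 1.2 -0.2 -0.3] M [-0.05 -0.2   0.01] w 0.0867 q [ 0.83 -0.03 -0.58  1.62 -0.02  1.54  0.5 ]
0.0 -0.0 -64.9 0.1967 -0.3127 0.1206
```

{"op": "carry_out", "data": {"increments": "0 0 -9 0.03 -0.048 0 0.087; 0 0 -18 0.06 -0.095 0 0.087; 0 0 -28 0.09 -0.142 0.01 0.087; 0 0 -38 0.12 -0.19 0.02 0.087; 0 0 -47 0.15 -0.238 0.04 0.087"}}

```text
time: 1.98
ee_pos: [0.5326, 0.119, 0.3007]
eef_rot: [0.86, 0.51, 0.001, 0.0]
ft_force: [0.8, -0.5, -0.5]
width: 0.0871
```

```bash
python3 - <<'E'
from h import *
st(); rows([((.559,.2013,.22),79)])
E
```

```text
t 1.98 p [0.5326 0.119  0.3007] xang 61.33 tilt [ 0.0015 -0.0001] F [ 0.8 -0.5 -0.5] M [ 0.06 -0.18 -0.03] w 0.0871 q [ 0.45  0.22 -0.88  1.51  0.17  1.49  0.64]
0.1 -0.0 -17.7 0.0849 -0.0164 0.0807
```

{"op": "carry_out", "data": {"increments": "0.1 0 -6 0.03 -0.006 0.02 0.087; 0.1 0 -12 0.06 -0.012 0.04 0.087; 0.1 0 -17.7 0.085 -0.0165 0.06 0.087; 0.1 0 -17.7 0.085 -0.0165 0.075 0.087; 0.1 0 -17.7 0.085 -0.0165 0.081 0.087"}}

```text
time: 2.6
ee_pos: [0.5587, 0.2005, 0.2186]
eef_rot: [0.772, 0.636, -0.001, -0.0]
ft_force: [0.6, -0.5, 0.4]
width: 0.0874
```

```bash
python3 - <<'E'
from h import *
st()
m=r.camera_model("wrist");print(np.round(m["K"],1).tolist(),np.round(m["extrinsics"],3).tolist())
p,d=r.camera("wrist");cv2.imwrite("pics/w1.png",p)
rows([((.5594,.2013,.051),79)])
E
```

```text
t 2.6 p [0.5587 0.2005 0.2186] xang 78.93 tilt [-0.0016 -0.0004] F [ 0.6 -0.5  0.4] M [ 0.06 -0.2  -0.  ] w 0.0874 q [ 0.29  0.41 -0.92  1.52  0.33  1.38  0.73]
[[325.2, 0.0, 277.8], [0.0, 325.2, 202.3], [0.0, 0.0, 1.0]] [[0.192, 0.934, 0.3, 0.476], [0.981, -0.183, -0.06, 0.219], [-0.002, 0.306, -0.952, 0.382], [0.0, 0.0, 0.0, 1.0]]
-0.1 0.0 -0.1 0.0014 0.0007 0.1675
```

View pics/w1.png

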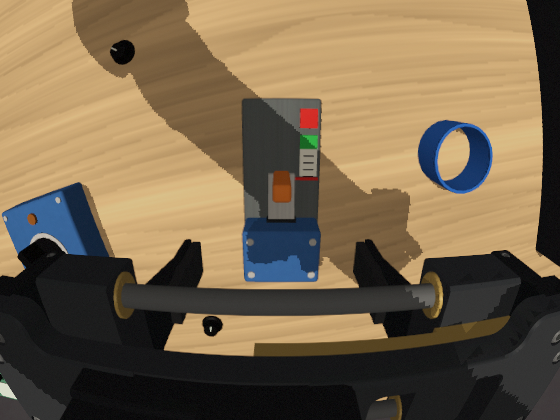

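The wrist view shows the orange handle at (282,185), centred between the fingers at about x = 190 and 368. The strip is green at (308,142), and the slide is home. I'll cross-check the handle position with fisheye rays.

```bash
cat >> h.py <<'E'
def wray(uv,z):
    m=r.camera_model("wrist");K=np.array(m["K"]);E=np.array(m["extrinsics"])
    a=(np.array(uv)-K[:2,2])/K[0,0];th=np.linalg.norm(a);d=np.append(np.sin(th)*a/max(th,1e-9),np.cos(th))
    d=E[:3,:3]@d;o=E[:3,3];return o+d*(z-o[2])/d[2]
E
python3 - <<'E'
from h import *
p=cv2.imread("pics/w1.png");g=cv2.resize(p[90:230,235:330],None,fx=6,fy=6,interpolation=cv2.INTER_CUBIC)
cv2.imwrite("pics/w1z.png",g[:600])
p=p[165:210,265:300];h=cv2.cvtColor(p,cv2.COLOR_BGR2HSV);m=cv2.inRange(h,(5,150,90),(18,255,255))
c=max(cv2.findContours(m,cv2.RETR_EXTERNAL,cv2.CHAIN_APPROX_NONE)[0],key=cv2.contourArea);b=cv2.boundingRect(c);print(b[0]+265,b[1]+165,b[2:])
x0,y0,w,hh=b[0]+265,b[1]+165,b[2],b[3]
print("far edge mid",wray((x0+w/2-.5,y0),.088)) 
E
```

```text
273 171 (18, 31)
far edge mid [0.53977143 0.20876223 0.088     ]
```

View pics/w1z.png

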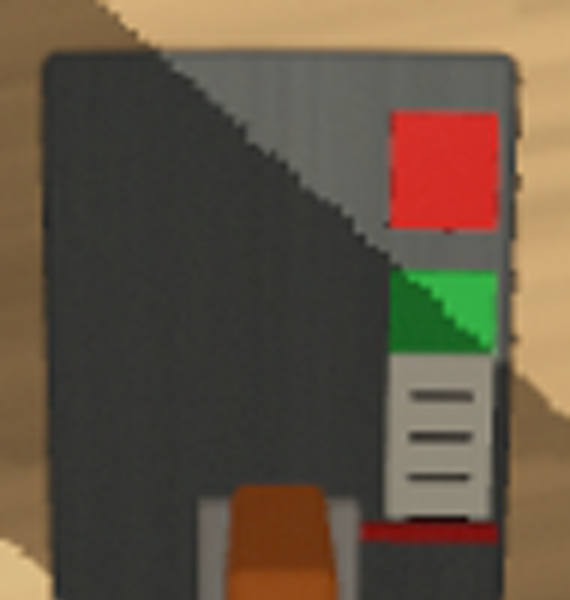

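```bash
python3 - <<'E'
from h import *
for q in [(282,185),(282,202),(282,193.5)]: print(wray(q,.088).round(4))
E
```

```text
[0.553  0.2067 0.088 ]
[0.5694 0.2035 0.088 ]
[0.5611 0.2051 0.088 ]
```

{"op": "carry_out", "data": {"increments": "0 0 0 0.002 0.001 0.05 0.087; 0 0 0 0.002 0.001 0.1 0.087; 0 0 0 0.002 0.001 0.14 0.087; 0 0 0 0.002 0.001 0.165 0.087; 0 0 0 0.002 0.001 0.1675 0.087"}}

```text
time: 3.28
ee_pos: [0.5595, 0.2003, 0.0502]
eef_rot: [0.773, 0.635, -0.002, -0.0]
ft_force: [0.4, 0.8, 0.2]
width: 0.0871
```

{"op": "carry_out", "data": {"increments": "0 0 0 0 0 0 0.03; 0 0 0 0 0 0 0.022; 0 0 0 0 0 0 0.01; 0 0 0 0 0 0 0.01; 0 0 0 0 0 0 0.01", "squeeze": 25}}

```text
time: 3.9
ee_pos: [0.5596, 0.2003, 0.0504]
eef_rot: [0.773, 0.635, -0.002, -0.0]
ft_force: [0.6, 0.5, -0.3]
width: 0.0449
```

```bash
python3 - <<'E'
from h import *
st()
p,d=r.camera("wrist");cv2.imwrite("pics/w2.png",p)
E
```

```text
t 3.9 p [0.5596 0.2003 0.0504] xang 78.78 tilt [-0.0029 -0.0018] F [ 0.6  0.5 -0.3] M [ 0.07 -0.15 -0.01] w 0.0449 q [ 0.23  0.57 -0.84  1.69  0.47  1.1   0.63]
```

View pics/w2.png

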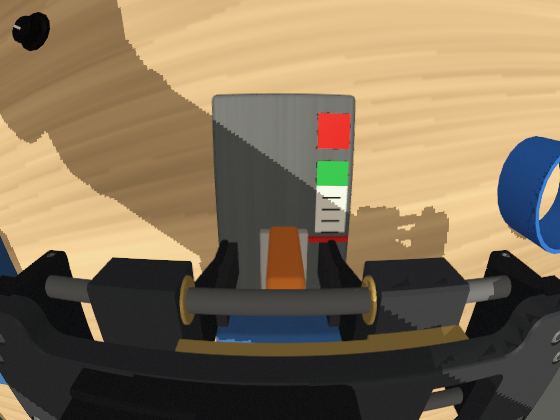

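The handle at (285,260) sits about 5 px (2 mm) right of the finger midline. The pointer at (328,239) is at the strip's zero. I'll shift 2 mm and finish closing.

{"op": "carry_out", "data": {"increments": "0 0 0 0.002 0 0 0.01; 0 0 0 0.002 0 0 0.01; 0 0 0 0.002 0 0 0.01; 0 0 0 0.002 0 0 0.01; 0 0 0 0.002 0 0 0.01"}}

```text
time: 4.58
ee_pos: [0.5601, 0.2037, 0.0504]
eef_rot: [0.773, 0.635, -0.001, -0.001]
ft_force: [2.3, 5.1, -3.2]
width: 0.0177
```

```bash
python3 - <<'E'
from h import *
st()
s=r.read_state();R0=R.from_quat(s["eef_rot"])
u=np.array([-np.cos(np.radians(10.9)),np.sin(np.radians(10.9)),0])
print("40mm pull in tool axes",R0.inv().apply(u*.04).round(4))
E
```

```text
t 4.58 p [0.5601 0.2037 0.0504] xang 78.83 tilt [-0.0022  0.0004] F [ 2.3  5.1 -3.2] M [ 1.02 -0.68 -0.06] w 0.0177 q [ 0.23  0.57 -0.84  1.69  0.47  1.1   0.62]
40mm pull in tool axes [-0.0002 -0.04    0.0001]
```

{"op": "carry_out", "data": {"increments": "0 0 0 0 -0.008 0 0.01; 0 0 0 0 -0.018 0 0.01; 0 0 0 0 -0.028 0 0.01; 0 0 0 0 -0.036 0 0.01; 0 0 0 0 -0.039 0 0.01"}}

```text
time: 5.2
ee_pos: [0.5215, 0.2114, 0.0504]
eef_rot: [0.772, 0.635, -0.0, -0.001]
ft_force: [7.0, 2.7, -8.0]
width: 0.0176
```

```bash
python3 - <<'E'
from h import *
st()
p,d=r.camera("wrist");cv2.imwrite("pics/w3.png",p)
p,d=r.camera("top");cv2.imwrite("pics/top3.png",cv2.resize(p[165:265,175:245],None,fx=5.5,fy=5.5,interpolation=cv2.INTER_CUBIC))
E
```

```text
t 5.2 p [0.5215 0.2114 0.0504] xang 78.85 tilt [-0.0011  0.0006] F [ 7.   2.7 -8. ] M [ 0.5  -1.58 -0.06] w 0.0176 q [ 0.24  0.51 -0.87  1.78  0.44  1.06  0.59]
```

View pics/w3.png

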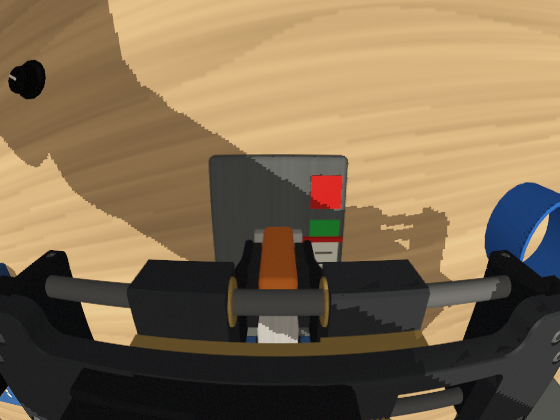

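The pointer at (323,238) is over the lower green patch. Allowing for the same parallax offset seen at home, that is about 39 mm, which agrees with the TCP travel of 39.3 mm. The 7 N along x also fits the spring. I'll hold here.

{"op": "carry_out", "data": {"increments": "0 0 0 0 -0.0005 0 0.01; 0 0 0 0 -0.0005 0 0.01; 0 0 0 0 -0.0005 0 0.01; 0 0 0 0 -0.0005 0 0.01; 0 0 0 0 -0.0005 0 0.01"}}

```text
time: 5.92
ee_pos: [0.5211, 0.2115, 0.0504]
eef_rot: [0.772, 0.635, 0.0, -0.0]
ft_force: [6.2, 1.3, -5.8]
width: 0.0177
```

{"op": "carry_out", "data": {"increments": "0 0 0 0 -0.0005 0 0.01; 0 0 0 0 -0.0005 0 0.01; 0 0 0 0 -0.0005 0 0.01; 0 0 0 0 -0.0005 0 0.01; 0 0 0 0 -0.0005 0 0.01"}}

```text
time: 6.55
ee_pos: [0.5208, 0.2116, 0.0504]
eef_rot: [0.773, 0.635, 0.001, -0.0]
ft_force: [6.1, 2.3, -6.1]
width: 0.0176
```

```bash
python3 - <<'E'
from h import *
st()
p,d=r.camera("wrist");cv2.imwrite("pics/w4.png",cv2.resize(p[150:270,200:360],None,fx=4,fy=4,interpolation=cv2.INTER_CUBIC))
E
```

```text
t 6.55 p [0.5208 0.2116 0.0504] xang 78.84 tilt [0.0009 0.0011] F [ 6.1  2.3 -6.1] M [ 0.33 -1.38 -0.01] w 0.0176 q [ 0.24  0.51 -0.87  1.78  0.44  1.06  0.59]
```

View pics/w4.png

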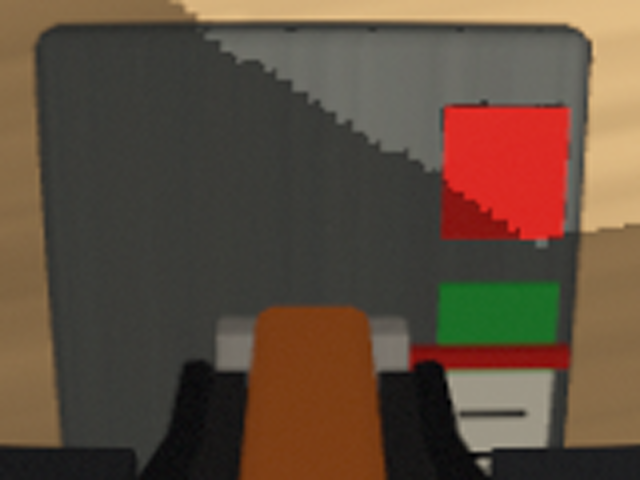

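View pics/top3.png

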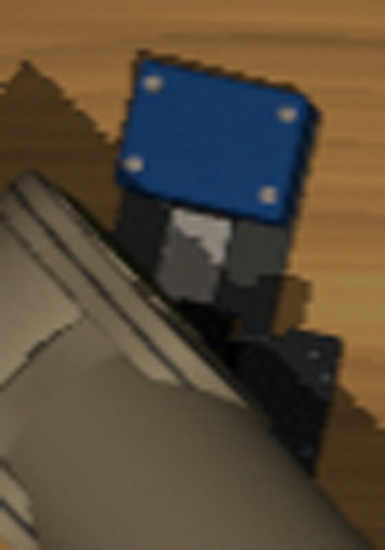

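The pointer stays in the green. With parallax it reads about 39 mm, TCP travel is 39.9 mm, and the 6.1 N pull matches the spring at 40 mm. It has been held for over 1.3 s, so I'll ride it home and release.

{"op": "carry_out", "data": {"increments": "0 0 0 0 0.01 0 0.01; 0 0 0 0 0.02 0 0.01; 0 0 0 0 0.03 0 0.01; 0 0 0 0 0.038 0 0.01; 0 0 0 0 0.0395 0 0.01"}}

```text
time: 7.22
ee_pos: [0.5598, 0.2038, 0.0503]
eef_rot: [0.773, 0.635, 0.001, -0.0]
ft_force: [1.7, 0.6, -1.7]
width: 0.0179
```

{"op": "carry_out", "data": {"increments": "0 0 0 0 0 0 0.03; 0 0 0 0 0 0 0.06; 0 0 0 0 0 0 0.06; 0 0 0 0 0 0 0.06; 0 0 0 0 0 0 0.06"}}

```text
time: 7.85
ee_pos: [0.5597, 0.2038, 0.0504]
eef_rot: [0.773, 0.635, 0.001, -0.0]
ft_force: [0.1, 0.1, -0.3]
width: 0.0569
```

```bash
python3 - <<'E'
from h import *
st()
p,d=r.camera("wrist");cv2.imwrite("pics/w5.png",p)
E
```

```text
t 7.85 p [0.5597 0.2038 0.0504] xang 78.82 tilt [0.0005 0.0011] F [ 0.1  0.1 -0.3] M [ 0.07 -0.1   0.01] w 0.0569 q [ 0.23  0.57 -0.84  1.69  0.47  1.09  0.62]
```

View pics/w5.png

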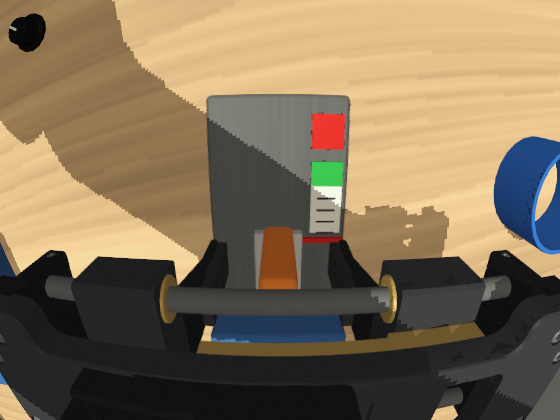

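The slide is home: the pointer at (322,240) is back at the zero tick, and the fingers are clear of the handle at (278,260). I'll lift and go to the dial.

{"op": "carry_out", "data": {"increments": "0 0 0 0 0 -0.05 0.087; 0 0 0 0 0 -0.11 0.087; 0 0 0 0 0 -0.17 0.087; 0 0 -5 -0.03 0 -0.2 0.087; 0 0 -10 -0.08 0 -0.2 0.087"}}

```text
time: 8.52
ee_pos: [0.5447, 0.1267, 0.253]
eef_rot: [0.712, 0.702, 0.003, 0.001]
ft_force: [0.0, -0.7, 0.3]
width: 0.0865
```

```bash
python3 - <<'E'
from h import *
st(); rows([((.599,-.134,.25),122.3)])
E
```

```text
t 8.53 p [0.5447 0.1267 0.253 ] xang 89.19 tilt [0.0047 0.0026] F [ 0.  -0.7  0.3] M [ 0.04 -0.13 -0.01] w 0.0865 q [ 0.5   0.3  -0.97  1.56  0.25  1.41  1.06]
0.3 -0.1 -33.1 -0.2599 0.0580 0.0025
```

{"op": "carry_out", "data": {"increments": "0.1 0 -7 -0.05 0.01 0 0.087; 0.2 0 -14 -0.1 0.023 0 0.087; 0.3 0 -21 -0.15 0.034 0 0.087; 0.3 0 -28 -0.205 0.046 0 0.087; 0.3 0 -33 -0.26 0.058 0 0.087"}}

```text
time: 9.15
ee_pos: [0.5991, -0.136, 0.2527]
eef_rot: [0.482, 0.876, 0.0, -0.0]
ft_force: [1.1, 0.7, -0.6]
width: 0.0869
```

```bash
python3 - <<'E'
from h import *
st(); p,d=r.camera("wrist");cv2.imwrite("pics/w6.png",p)
p,d=r.camera("scene");cv2.imwrite("pics/s6.png",p)
E
```

```text
t 9.15 p [ 0.5991 -0.136   0.2527] xang 122.39 tilt [0.0001 0.0009] F [ 1.1  0.7 -0.6] M [ 0.12 -0.14  0.01] w 0.0869 q [ 0.84  0.44 -0.94  1.41  0.36  1.47  2.04]
```

View pics/w6.png

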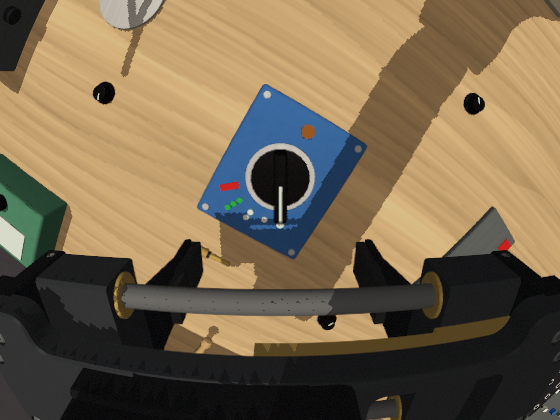

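View pics/s6.png

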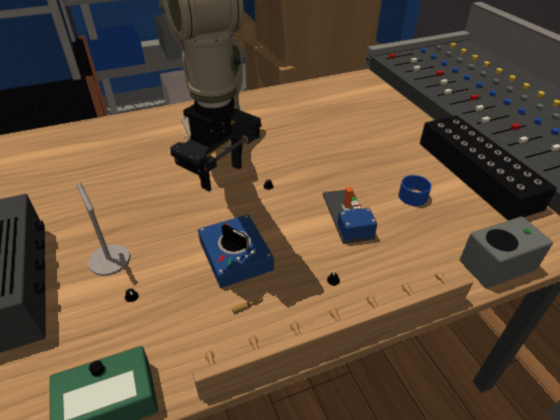

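The wrist view shows the bar vertical at column 280, aligned with the tool, with the ring centre at (280,177). The white line runs from (280,187) to (280,222) and the dial is at rest. In the scene view the slide handle is home.

```bash
python3 - <<'E'
from h import *
st(); print(proj("scene",r.read_state()["ee_pos"]).round(0))
p=cv2.imread("pics/w6.png");h=cv2.cvtColor(p,cv2.COLOR_BGR2HSV)
blk=cv2.inRange(h,(0,0,0),(180,255,45));m=np.zeros_like(blk);m[140:240,240:320]=blk[140:240,240:320]
c=max(cv2.findContours(m,cv2.RETR_EXTERNAL,cv2.CHAIN_APPROX_NONE)[0],key=cv2.contourArea);print(cv2.boundingRect(c),cv2.minEnclosingCircle(c))
print("disc ctr",wray((280,177),.052).round(4))
w=cv2.inRange(h,(0,0,150),(180,60,255));m=np.zeros_like(w);m[183:226,274:288]=w[183:226,274:288]
c=max(cv2.findContours(m,cv2.RETR_EXTERNAL,cv2.CHAIN_APPROX_NONE)[0],key=cv2.contourArea);b=cv2.boundingRect(c);print(b)
for v in (b[1],b[1]+b[3]-1): print(wray((b[0]+b[2]/2-.5,v),.09).round(4))
# box screws
for q in [(267,95),(358,149),(205,207),(291,252)]: print("screw",wray(q,.05).round(4))
z=p[130:240,190:370];cv2.imwrite("pics/w6z.png",cv2.resize(z,None,fx=4,fy=4,interpolation=cv2.INTER_CUBIC))
E
```

```text
t 9.25 p [ 0.5989 -0.1425  0.2512] xang 121.74 tilt [-0.0017 -0.0004] F [ 0.  -0.4 -1. ] M [ 0.14 -0.1  -0.  ] w 0.087 q [ 0.84  0.45 -0.94  1.41  0.36  1.47  2.04]
[224. 178.]
(251, 150, 58, 73) ((280.0, 186.0), 36.34566116333008)
disc ctr [ 0.5993 -0.1384  0.052 ]
(279, 187, 3, 34)
[ 0.6008 -0.1378  0.09  ]
[ 0.6317 -0.1186  0.09  ]
screw [ 0.5278 -0.1996  0.05  ]
screw [ 0.5238 -0.0797  0.05  ]
screw [ 0.6781 -0.1956  0.05  ]
screw [ 0.6737 -0.076   0.05  ]
```

View pics/w6z.png

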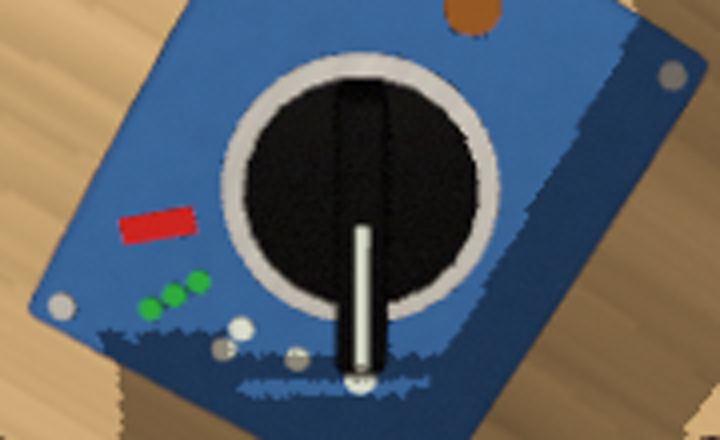

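The arm was still settling when that picture was taken, because its pose changed by 6 mm afterwards. I'll settle it and measure again.

{"op": "carry_out", "data": {"increments": "0 0 0 -0.007 -0.004 0.03 0.087; 0 0 0 -0.007 -0.004 0.05 0.087; 0 0 0 -0.007 -0.004 0.05 0.087; 0 0 0 -0.007 -0.004 0.05 0.087; 0 0 0 -0.007 -0.004 0.05 0.087"}}

```text
time: 9.88
ee_pos: [0.5996, -0.15, 0.2024]
eef_rot: [0.487, 0.874, -0.0, 0.0]
ft_force: [0.0, -0.4, -0.3]
width: 0.0868
```

```bash
python3 - <<'E'
from h import *
st(); p,d=r.camera("wrist");st();cv2.imwrite("pics/w7.png",p)
h=cv2.cvtColor(p,cv2.COLOR_BGR2HSV)
w=cv2.inRange(h,(0,0,110),(180,75,255))
n,l,s,c=cv2.connectedComponentsWithStats(w)
for i in range(1,n):
    if 8<s[i,4]<400 and 60<c[i][1]<300 and 150<c[i][0]<420: print(s[i].tolist(),c[i].round(1),wray(c[i],.05).round(4),wray(c[i],.09).round(4))
E
```

```text
t 9.88 p [ 0.5996 -0.15    0.2024] xang 121.78 tilt [-0.0001 -0.0007] F [ 0.  -0.4 -0.3] M [ 0.13 -0.11 -0.05] w 0.0868 q [ 0.85  0.48 -0.92  1.47  0.38  1.38  2.04]
t 9.93 p [ 0.5995 -0.1501  0.2022] xang 121.77 tilt [-0.0004 -0.0008] F [-0.9  0.  -0.2] M [ 0.14 -0.08  0.01] w 0.087 q [ 0.85  0.48 -0.92  1.47  0.39  1.38  2.04]
[273, 96, 9, 9, 63] [277.  100.3] [ 0.528  -0.1945  0.05  ] [ 0.528  -0.1943  0.09  ]
[378, 160, 6, 6, 31] [380.5 162.5] [ 0.5234 -0.0738  0.05  ] [ 0.524 -0.089  0.09 ]
[202, 209, 6, 11, 11] [204.7 214. ] [ 0.6658 -0.1985  0.05  ] [ 0.6483 -0.1978  0.09  ]
[290, 209, 7, 43, 153] [294.2 229.1] [ 0.6305 -0.11    0.05  ] [ 0.6175 -0.1206  0.09  ]
[205, 226, 6, 6, 23] [207.4 228.5] [ 0.6789 -0.1885  0.05  ] [ 0.6598 -0.1891  0.09  ]
[256, 231, 6, 7, 36] [258.5 234.2] [ 0.6553 -0.1389  0.05  ] [ 0.6391 -0.1458  0.09  ]
[251, 238, 6, 6, 29] [253.4 240.3] [ 0.6643 -0.1399  0.05  ] [ 0.647  -0.1466  0.09  ]
[271, 240, 7, 6, 30] [274.3 242.7] [ 0.6549 -0.1196  0.05  ] [ 0.6388 -0.1289  0.09  ]
[302, 276, 5, 4, 17] [304.1 277.5] [ 0.6744 -0.0684  0.05  ] [ 0.6558 -0.0842  0.09  ]
```

View pics/w7.png

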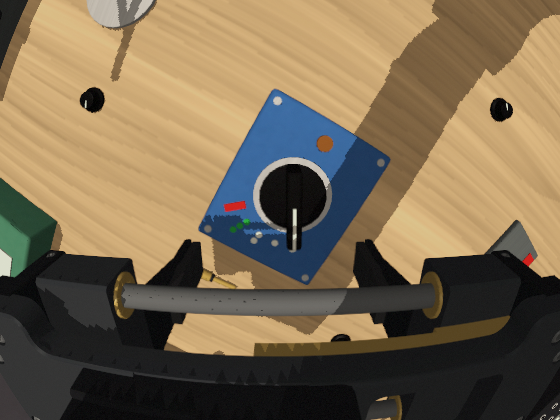

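The bar is vertical at column 294. Wrist and top views put the axis at (0.601,-0.131) and (0.600,-0.1346). Correcting the top view by the bias seen at the handle, I use (0.600,-0.1325).

```bash
python3 - <<'E'
from h import *
st(); rows([((.600,-.1325,.063),122.3)])
E
```

```text
t 9.93 p [ 0.5995 -0.1501  0.2022] xang 121.77 tilt [-0.0004 -0.0008] F [-0.9  0.  -0.2] M [ 0.14 -0.08  0.01] w 0.087 q [ 0.85  0.48 -0.92  1.47  0.39  1.38  2.04]
-0.0 0.0 -0.5 0.0148 0.0098 0.1392
```

{"op": "carry_out", "data": {"increments": "0 0 -0.5 0.008 0.005 0 0.087; 0 0 -0.5 0.0148 0.0098 0.03 0.087; 0 0 -0.5 0.0148 0.0098 0.06 0.087; 0 0 -0.5 0.0148 0.0098 0.09 0.06; 0 0 -0.5 0.0148 0.0098 0.1 0.05"}}

```text
time: 10.55
ee_pos: [0.5993, -0.1317, 0.1009]
eef_rot: [0.482, 0.876, -0.001, -0.001]
ft_force: [-0.2, 0.2, 0.7]
width: 0.0745
```

```bash
python3 - <<'E'
from h import *
st(); p,d=r.camera("wrist");st();cv2.imwrite("pics/w8.png",p)
rows([((.600,-.1325,.063),122.3)])
E
```

```text
t 10.55 p [ 0.5993 -0.1317  0.1009] xang 122.32 tilt [-0.0023 -0.0001] F [-0.2  0.2  0.7] M [ 0.1  -0.16 -0.01] w 0.0745 q [ 0.81  0.56 -0.89  1.6   0.46  1.21  1.96]
t 10.6 p [ 0.5993 -0.1318  0.1006] xang 122.31 tilt [-0.0023  0.    ] F [ 0.2 -0.1 -0.7] M [ 0.11  0.   -0.02] w 0.0704 q [ 0.81  0.56 -0.89  1.6   0.46  1.21  1.96]
-0.1 -0.1 0.0 -0.0010 0.0003 0.0376
```

View pics/w8.png

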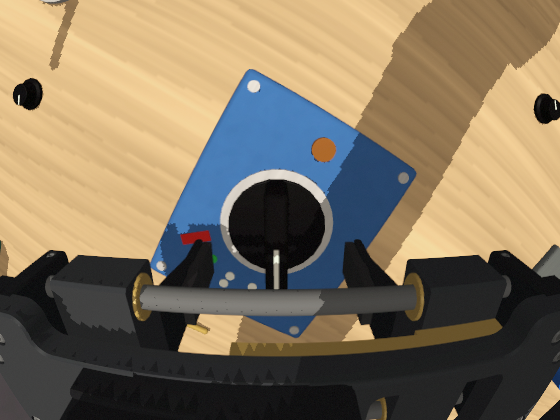

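The bar at column 276.5 lines up with the grip midline, since the gripped handle was at column 277 in w3. I'll descend and close.

{"op": "carry_out", "data": {"increments": "0.1 0 0 0 0.0003 0.02 0.04; 0.1 0 0 0 0.0003 0.037 0.04; 0.1 0 0 0 0.0003 0.0376 0.04; 0.1 0 0 0 0.0003 0.0376 0.03; 0.1 0 0 0 0.0003 0.0376 0.025"}}

```text
time: 11.22
ee_pos: [0.5999, -0.1317, 0.0637]
eef_rot: [0.482, 0.876, -0.001, -0.001]
ft_force: [0.2, 0.8, -0.8]
width: 0.0291
```

{"op": "carry_out", "data": {"increments": "0 0 0 0 0 0 0.005; 0 0 0 0 0 0 0.005; 0 0 0 0 0 0 0.005; 0 0 0 0 0 0 0.005; 0 0 0 0 0 0 0.005", "squeeze": 40}}

```text
time: 11.85
ee_pos: [0.6005, -0.1322, 0.0641]
eef_rot: [0.483, 0.876, -0.001, -0.0]
ft_force: [3.4, -3.2, 1.5]
width: 0.0137
```

```bash
python3 - <<'E'
from h import *
st()
E
```

```text
t 11.85 p [ 0.6005 -0.1322  0.0641] xang 122.29 tilt [-0.0016 -0.0018] F [ 3.4 -3.2  1.5] M [-0.66 -0.83  0.01] w 0.0137 q [ 0.79  0.6  -0.86  1.62  0.49  1.15  1.94]
```

{"op": "carry_out", "data": {"increments": "0 0 6 0 0 0 0.005; 0 0 12 0 0 0 0.005; 0 0 18 0 0 0 0.005; 0 0 24 0 0 0 0.005; 0 0 30 0 0 0 0.005"}}

```text
time: 12.48
ee_pos: [0.6006, -0.1325, 0.0641]
eef_rot: [0.694, 0.72, -0.001, 0.0]
ft_force: [3.1, -4.1, 0.2]
width: 0.0138
```

```bash
python3 - <<'E'
from h import *
st(); p,d=r.camera("wrist");cv2.imwrite("pics/w9.png",p)
E
```

```text
t 12.47 p [ 0.6006 -0.1325  0.0641] xang 92.08 tilt [-0.0012 -0.0022] F [ 3.1 -4.1  0.2] M [-0.53 -0.78  0.06] w 0.0138 q [ 0.72  0.56 -0.76  1.63  0.42  1.12  1.46]
```

View pics/w9.png

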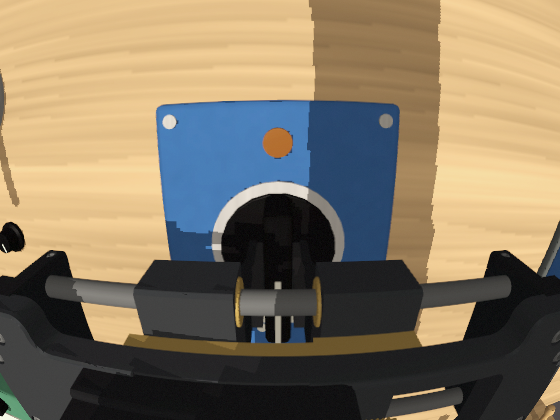

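The bar follows the grip: the white line is still at column 278, parallel to the fingers. That is 30.2° done, with 30° left.

{"op": "carry_out", "data": {"increments": "0 0 6 0 0 0 0.005; 0 0 12 0 0 0 0.005; 0 0 18 0 0 0 0.005; 0 0 25 0 0 0 0.005; 0 0 30 0 0 0 0.005"}}

```text
time: 13.15
ee_pos: [0.6005, -0.1329, 0.0641]
eef_rot: [0.859, 0.512, -0.001, 0.001]
ft_force: [2.3, -4.1, 0.6]
width: 0.0139
```

{"op": "carry_out", "data": {"increments": "0 0 0 0 0 0 0.005; 0 0 0 0 0 0 0.005; 0 0 0 0 0 0 0.005; 0 0 0 0 0 0 0.005; 0 0 0 0 0 0 0.005"}}

```text
time: 13.78
ee_pos: [0.6005, -0.1329, 0.0641]
eef_rot: [0.859, 0.513, -0.001, 0.001]
ft_force: [2.0, -2.7, 1.6]
width: 0.0133
```

```bash
python3 - <<'E'
from h import *
st()
for n in ("wrist","scene","top"):
    p,d=r.camera(n);cv2.imwrite(f"pics/{n}10.png",p)
    if n!="wrist":
        b=(165,265,295,365) if n=="top" else (190,290,185,285)
        cv2.imwrite(f"pics/{n}10z.png",cv2.resize(p[b[0]:b[1],b[2]:b[3]],None,fx=5,fy=5,interpolation=cv2.INTER_CUBIC))
    else: cv2.imwrite("pics/wrist10z.png",cv2.resize(p[180:350,190:370],None,fx=3.5,fy=3.5,interpolation=cv2.INTER_CUBIC))
E
```

```text
t 13.78 p [ 0.6005 -0.1329  0.0641] xang 61.67 tilt [-0.0012 -0.0025] F [ 2.  -2.7  1.6] M [-0.43 -0.59  0.09] w 0.0133 q [ 0.65  0.53 -0.66  1.63  0.36  1.1   0.97]
```

View pics/wrist10z.png

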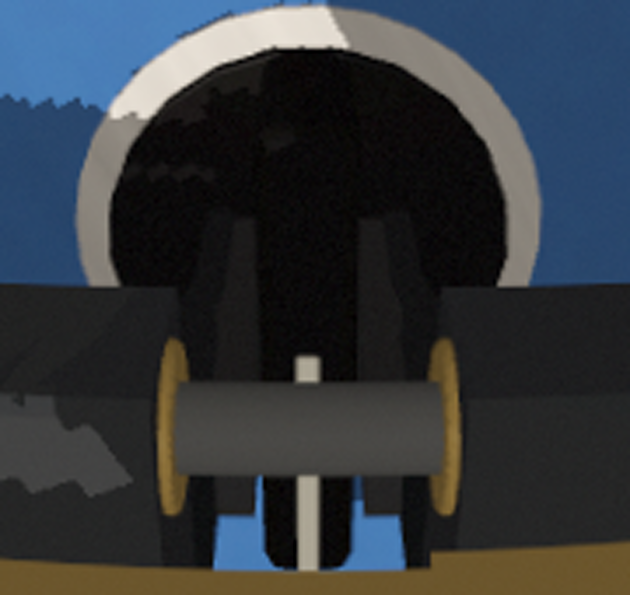

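View pics/scene10z.png

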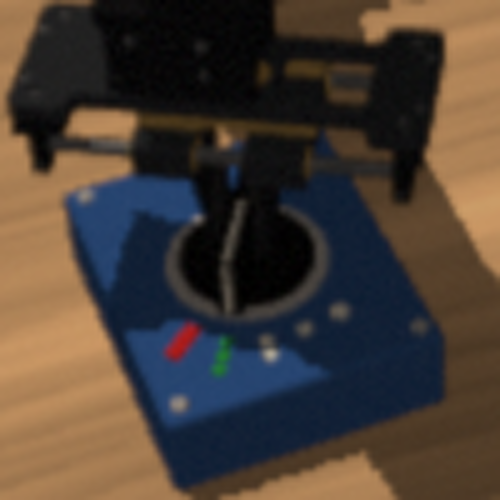

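View pics/top10.png

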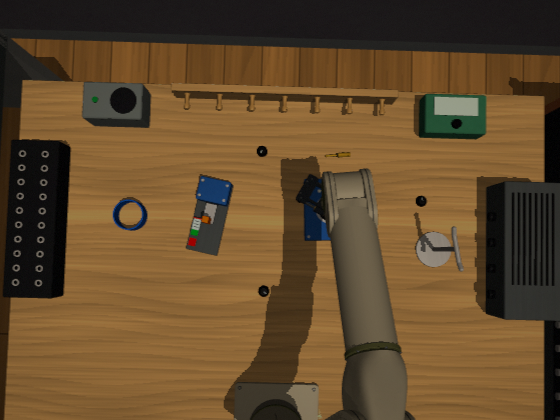

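The pointer stands at the three green dots: the line tip is at (228,308) and the dots at (222,357) in the zoomed scene view. The tool turned 60.6°, or 1.058 rad. The slide is home and the bystanders are at their original pixels, so I'm handing in.

```bash
python3 - <<'E'
from h import *
st(); print(r.close_job()); st()
E
```

```text
t 13.93 p [ 0.6005 -0.1329  0.0641] xang 61.67 tilt [-0.0012 -0.0026] F [ 1.3 -3.1  1.3] M [-0.36 -0.69  0.11] w 0.0136 q [ 0.65  0.53 -0.66  1.63  0.36  1.1   0.97]
the job is handed in; nothing more can be done
None
the job is handed in; nothing more can be done
```

The job is handed in at 13.9 s, with the dial held by the gripper at its third click; no verdict was reported.

- **Slide:** I gripped the handle and pulled it out about 39–40 mm, by tool travel. The spring force of 6.1 N fits 40 mm. I held it there for over 1.3 s, let it back by hand and released it. The pointer is back at the zero tick.
- **Dial:** I gripped the bar and turned it clockwise 60.6° (1.058 rad). The line stands at the three green dots, and the grip was set to 40 N.
- **Bystanders:** In the last top view none of them had moved. This was a check by eye, not a measurement.

**Disagreements:** The top and wrist cameras differed by 2–4 mm in y, so I used values in between and confirmed them at the grip. The wrist view showed the slide pointer nearer the lower edge of the green band (about 35 mm before parallax, about 39 mm after). One wrist measurement was discarded because the arm was still moving, and one small move towards the dial went the wrong way by a sign error. I corrected that above the dial, before any contact.

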